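# Load the date-coding jig and latch its gate

## Robot

A 6-joint arm with a two-finger parallel gripper is mounted at the origin on the work surface. World frame = base frame: x ahead of the robot, y to its left, z up, the work surface at z = 0. Lengths are in mm, angles in rad, forces in N, time in s.
With the tool pointing down it reaches from about 350 to 875 mm from the base axis. Payload 4.2 kg.
Tool frame: the origin (TCP) lies between the finger pads; the fingertips stand 25 mm ahead of it and the grasp point (between the pads) lies 6 mm ahead of it; z points along the fingers, y is the line along which they close (so a half turn about z gives the same grasp; the last joint's range is limited). The gripper opens to 85 mm and grips with 20 to 120 N. Pads are 22 mm wide; open, the fingers measure 114 mm over their backs; the gripper's body (76 mm by 85 mm) begins 54 mm behind the grasp point. The pads swing forward as they close: fully open they stand 13 mm farther back than shut.
Start: joints at [-1.059, 0.385, 0.008, 0, -1.194, -0.259], TCP at [156.339, -605.109, 256.312] pointing down, gripper open.
Joint ranges: [-3.14, 3.14], [-1.21, 2.06], [-1.07, 1.41], [-3.16, 2.05], [-2.99, -0.16], [-3.1, 3.1]. Speed limits (rad/s): [2.79, 2.79, 3.14, 3.14, 3.14, 3.14].

## Interface

Orientations are given as a unit quaternion [x, y, z, w].
In Python, from bench import read_state, get_image, job_done gives the robot as it stands.
- The arm moves only by the tool play_rows, never from a script. Its argument "series" is a list of rows, each a list of 6 numbers: the shift along the world's x, y, z in mm, then the turn, a rotation vector about the world's x, y, z in units of 6 degrees (1.0 is 6 degrees). A call has 1 to 20 rows; each row shifts and turns the commanded pose from where the row before left it; what a row does not reach is not made up. A row lasts 1/12 s, in which the tool goes at most 41.7 mm and 7.16 degrees, less where a joint would pass 70% of its speed; a pose out of reach is approached as far as the arm can. A call is refused whole if a number of a shift passes 41.7 or a number of a turn 1, either way. A call with a gripper value outside its range is refused whole. "gripper" is the opening, from 0 (shut) to 1 (fully open), set as the call begins (left out, the last holds). The fingers move at their own pace and stop on an object; the grip force is fixed at half the most. Time passes only in rows, so rows that do not move let the fingers close. It gives the time, the measured TCP pose, the force, the opening and the grip force at its end, in the units of the state.
- read_state(): the state, without advancing time (a new reading comes with each control period).
- get_image(name): name is "scene" or "top" or "wrist"; returns a dict with "image" (400x640x3 uint8, red, green, blue), "fx", "fy", "cx", "cy" (pixels), "eye" and "rotation" of the camera in the world. Camera axes: x right, y down, z forward; pixel columns grow to the right and rows downward; lengths in mm; the calibration is good to about 2 mm. A picture is of the moment at which its call begins. There is no depth.
- job_done(): hands the job in; it is judged then, once.
The state is a dict: "clock": time; "joints": joint angles; "joint_vel": joint speeds; "joint_efforts": joint torques, N m; "position": TCP position; "ee_rot": TCP orientation; "contact_force": force on the tool from outside, world axes, zero at the start; "wrist_torque": the same for the moment, N m; "gripper_width": finger opening in mm; "grasp_force": force on a finger pad.
Only numpy, scipy, OpenCV 4.12 (cv2) and the standard library are available. Lean on these libraries where they do the work, as an engineer would, in place of code of your own. Each camera call takes 0.05 s, during which the arm holds its last target. There are 200 camera calls.

## Task

Stand the odd jar in the gap in the row of jars in the jig, then push the free end of the sprung gate round, gently and by feel, until it is fully home and the leaf catch has snapped behind it, so that it stays shut and holds the row when you let go. Leave the things standing around alone, and do not force the gate: push with no more than about 20 N.

Things in the scene. Friction and masses are not known exactly. Their poses are not given: they have to be found in the camera images.
- rack: metal jig for a row of five jars. Origin on the bench, midway along the row, under the gate's centre line when parallel to the fence; x across the row from fence to gate side, y along it from pin to catch, z up. Fence 28 mm high, face at x = -70 mm. Row ends 28 mm high, inner faces at y = -145 and 145. Four jars at y about -116, -61, 61, 115, x = -34 to -18. Gate pin at x 0, y -170, nut top at 50 mm
- gap (a point): middle of the gap in the row, on the bench, where the centre of the odd jar's underside belongs: jig x = -28, y = 0 mm. The gap is about 66 mm long in y (not less than 60). Its axes are the jig's
- gate: flat steel strip on edge, 6 x 22 mm, reaching 375 mm from its pin, underside 8 mm above the bench. Origin on the pin's axis at its underside; y along the strip to the free end, x its outer side, z up. Turns about the pin only. Parallel to the fence, its axes are the jig's; shut, it lies there or a little past it. At the start open by 0.3 to 0.46 rad, clockwise from above. A coil spring pushes it open when not caught
- handle (a point): top centre of the gate's upright handle, a black round stud 16 mm dia, 30 to 100 mm above the bench, 325 mm from the pin along the strip, 10 mm outwards of the strip's centre line; axes as the gate's. Shutting takes 2 to 6 N here at first (spring, jars sliding), 8 to 11 N under the leaf in the last 35 mm, then more on the stop. Above 24 N the strip is bent and spoilt
- catch (a point): jig point x 0, y 190, z 30 mm, near the middle of the catch: a slanting spring leaf 12 mm wide (shaft top 50 mm high; post 54 mm high at x 34 to 50, y 220) drops behind the strip's outer face once the strip has pressed in a sprung rubber stop by 1 to 2 mm (5 N per mm at the handle; caught at 15 to 18 N in all). Its slotted bracket is hand-set: x of the caught strip's end is 0 to -16 mm. Feel for it
- jar1: one of five alike cream jars: amber body 50 mm dia, white lid 52 mm dia on top (from 42 to 60 mm up), 60 mm high in all, about 0.14 kg, standing; origin at the centre of its underside. Which of the five stands outside the jig differs
- jar2: one of five alike cream jars: amber body 50 mm dia, white lid 52 mm dia on top (from 42 to 60 mm up), 60 mm high in all, about 0.14 kg, standing; origin at the centre of its underside. Which of the five stands outside the jig differs
- jar3: one of five alike cream jars: amber body 50 mm dia, white lid 52 mm dia on top (from 42 to 60 mm up), 60 mm high in all, about 0.14 kg, standing; origin at the centre of its underside. Which of the five stands outside the jig differs
- jar4: one of five alike cream jars: amber body 50 mm dia, white lid 52 mm dia on top (from 42 to 60 mm up), 60 mm high in all, about 0.14 kg, standing; origin at the centre of its underside. Which of the five stands outside the jig differs
- jar5: one of five alike cream jars: amber body 50 mm dia, white lid 52 mm dia on top (from 42 to 60 mm up), 60 mm high in all, about 0.14 kg, standing; origin at the centre of its underside. Which of the five stands outside the jig differs
- gel_bottle: bystander: standing dark shower-gel bottle, 58 mm dia x 170 mm, origin at the centre of its underside
- spray_bottle: bystander: standing small amber bottle, 34 mm dia x 100 mm, origin at the centre of its underside
- label_roll: bystander: roll of paper labels standing on end, 84 mm dia x 45 mm, origin at the centre of its underside
Not all that is in view belongs to the job. What is shaped like the jar1 but turquoise is not meant.

How it is judged:
By the outcome, as a careful person would: the job done as asked, in the order asked, and still so for the second after the job is handed in, with the robot touching nothing.
It also fails if it takes over 62 s, if anything falls off the work surface, if the arm or the gripper's body presses on something with over 40 N, if the wrist force passes 120 N, or if a joint passes its speed limit or range.

## Working session

There is one attempt and no reset: what is moved stays moved. The work goes in short steps, Python scripts to look and compute and a tool call to move; the robot and the scene stay as the last step left them, time stands still between calls to the robot, and variables do not carry over. Pictures are saved under pics/ and viewed, at most 11 in all, crops included, and the job is handed in when it is done.

Besides the shell and the picture viewer there is one more tool, called by a JSON object that holds its "fn" and its "kwargs". play_rows: Moves the arm, as the interface text tells. Its arguments: {"type":"object","properties":{"series":{"type":"array","items":{"type":"array","items":{"type":"number"}}},"gripper":{"type":"number"}},"required":["series"]}

```bash
mkdir -p pics; ls
cat > h.py <<'E'
import numpy as np, cv2
from bench import read_state, get_image, job_done
def snap(cam,fn):
    d=get_image(cam); cv2.imwrite('pics/'+fn,cv2.cvtColor(np.asarray(d['image'],np.uint8),cv2.COLOR_RGB2BGR))
    np.savez('pics/'+fn+'.npz',**{k:np.asarray(v) for k,v in d.items()}); return d
def px2w(d,u,v,z):
    R=np.asarray(d['rotation']);R=R.reshape(3,3);e=np.asarray(d['eye'])
    r=R@np.array([(u-d['cx'])/d['fx'],(v-d['cy'])/d['fy'],1]); return e+r*(z-e[2])/r[2]
def w2px(d,p):
    R=np.asarray(d['rotation']);q=R.T@(np.asarray(p,float)-np.asarray(d['eye'])); return d['fx']*q[0]/q[2]+d['cx'],d['fy']*q[1]/q[2]+d['cy']
E
python3 - <<'E'
from h import *
for c in('top','scene'):
    d=snap(c,c+'0.png');print(c,d['eye'],np.round(d['rotation'],3).tolist(),d['fx'],d['cx'],d['cy'])
print(read_state())
E
```

```text
pics
top [ 394.59780674   11.39196162 1057.69408096] [0.713, -0.699, 0.029, -0.044] 363.32947070877486 315.60951634488765 188.2563295196564
scene [850.60353503 449.03075835 823.44788851] [0.327, 0.887, -0.306, -0.115] 404.9185158463672 321.8367876399111 199.40385997308127
{'clock': 0.1, 'joints': array([-1.05942635e+00,  3.85465552e-01,  6.78404050e-03, -4.07924039e-04,
       -1.19399999e+00, -2.58624705e-01]), 'joint_vel': array([ 0.00024107, -0.00244986,  0.00143329,  0.00308451,  0.00116417,
       -0.00104935]), 'joint_efforts': array([ 2.78352200e-04, -3.93319380e+01,  1.88929993e+01,  4.19796824e+00,
       -2.62340582e-03,  7.02868419e-06]), 'position': array([ 156.20376826, -604.68861514,  255.35189338]), 'ee_rot': array([-1.25961857e-01,  9.92034619e-01,  9.44789472e-04, -1.78290033e-04]), 'contact_force': array([ 0.26482007, -0.60988124, -0.38312178]), 'wrist_torque': array([ 0.01325025,  0.01963852, -0.0527734 ]), 'grasp_force': 0.0, 'gripper_width': 85.50729551140711}
```

View pics/top0.png

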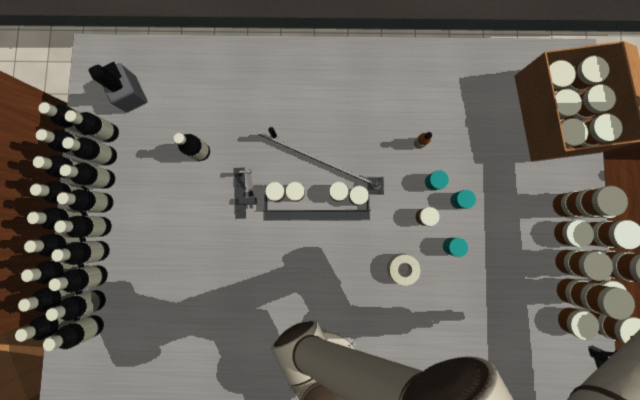

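View pics/scene0.png

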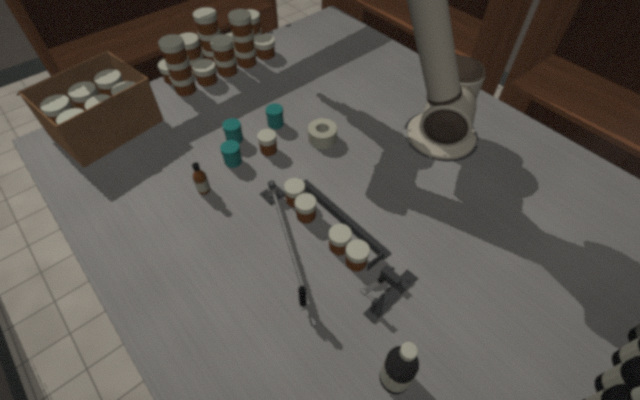

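The top view shows the jig with four jars, lids at (275,191), (295,191), (339,191) and (359,195). The gate handle is near (272,132) and the pin near (377,184). White-lidded jars near the work: only (429,216) stands outside the jig. The turquoise ones at (438,180), (465,199) and (457,247) don't fit. Next I'll take an enlarged crop and measure.

```bash
sed -i "s/R=np.asarray(d\['rotation'\]);R=R.reshape(3,3)/R=Ro(d)/; s/R=np.asarray(d\['rotation'\]);q/R=Ro(d);q/" h.py
cat >> h.py <<'E'
from scipy.spatial.transform import Rotation
def Ro(d): return Rotation.from_quat(d['rotation']).as_matrix()
def load(fn):
    n=np.load('pics/'+fn+'.npz'); return {k:n[k] for k in n.files}
def lids(d,box):
    u0,v0,u1,v1=box; im=d['image'][v0:v1,u0:u1].astype(int)
    m=((im.min(2)>150)).astype(np.uint8)
    n,_,s,c=cv2.connectedComponentsWithStats(m); return [(c[i]+[u0,v0],s[i][4]) for i in range(1,n) if s[i][4]>60]
E
python3 - <<'E'
from h import *
d=load('top0.png')
for c,a in lids(d,(225,150,480,300)): print(np.round(c,1),a,np.round(px2w(d,*c,60),1))
im=cv2.cvtColor(d['image'],cv2.COLOR_RGB2BGR)[115:295,225:485]
cv2.imwrite('pics/crop0.png',cv2.resize(im,None,fx=3,fy=3,interpolation=cv2.INTER_CUBIC))
E
```

```text
[274.4 190.4] 267 [489.4 147.7  60. ]
[294.6 190.3] 272 [490.8  91.6  60. ]
[338.6 190.2] 273 [493.2 -29.6  60. ]
[358.8 194.7] 261 [481.9 -85.2  60. ]
[430.  216.1] 289 [ 426.9 -279.    60. ]
[405.4 269.9] 550 [ 281.4 -211.7   60. ]
```

View pics/crop0.png

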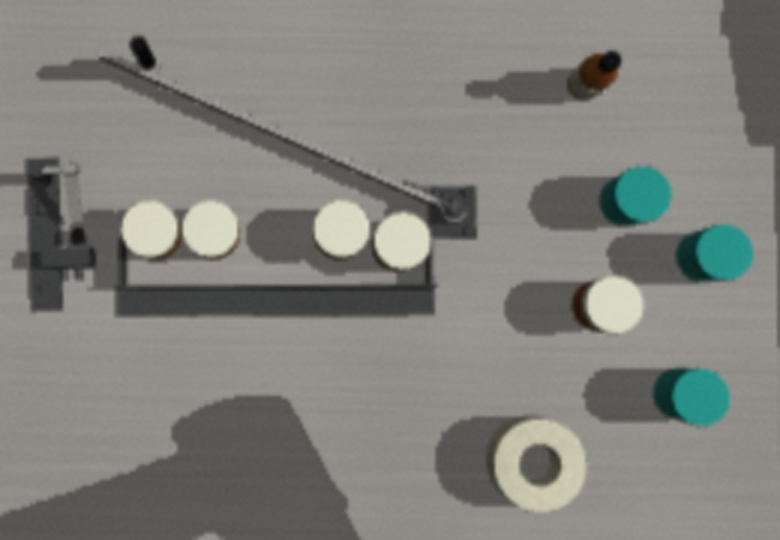

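The crop confirms it: the odd jar has a white lid at crop (612,305), which is top (429,216), with its amber body showing. The three neighbours are turquoise all over. The pin nut is at crop (455,205), the handle top near (137,42), and the fence inner edge runs along row 287 from column 118 to 433.

Run:
```python
from h import *
d=load('top0.png')
c=lambda x,y:((x+.5)/3-.5+225,(y+.5)/3-.5+115)
P={n:px2w(d,*c(*p),z) for n,p,z in [('pin',(455,205),50),('f1',(120,287),28),('f2',(432,287),28),('handle',(137,42),100),('hbot',(149,66),30),('end',(103,60),30),('t1',(642,194),60),('t2',(724,252),60),('t3',(700,397),60),('shaft_top',(75,235),50),('bracket',(68,258),30),('leafpost',(70,170),54),('roll',(540,465),45),('spray',(610,62),100)]}
for k,v in P.items(): print(k,np.round(v,1))
# axis direction
f=P['f1']-P['f2']; y=f[:2]/np.linalg.norm(f[:2]); print('len',np.linalg.norm(f),'yaw of y axis',np.degrees(np.arctan2(y[1],y[0])))
y0=y;x0=np.array([y[1],-y[0]])
mid=(P['f1']+P['f2'])[:2]/2
print('O from fence',mid+70*x0,'O from pin',P['pin'][:2]+170*y0)
J=[(489.4,147.7),(490.8,91.6),(493.2,-29.6),(481.9,-85.2)]
O=P['pin'][:2]+170*y0
for j in J: print(np.round([(np.array(j)-O)@x0,(np.array(j)-O)@y0],1))
h=P['handle'][:2]-P['pin'][:2]; print('handle r',np.linalg.norm(h),'ang from y',np.degrees(np.arctan2(h@x0,h@y0)))
```

```text
pin [ 516.2 -134.7   50. ]
f1 [435.1 177.9  28. ]
f2 [ 440.8 -116.6   28. ]
handle [653.1 158.5 100. ]
hbot [648.5 156.9  30. ]
end [653.7 201.6  30. ]
t1 [ 528.1 -304.    60. ]
t2 [ 476.2 -377.4   60. ]
t3 [ 345.2 -353.1   60. ]
shaft_top [481.9 218.1  50. ]
bracket [461.6 228.   30. ]
leafpost [542.4 224.3  54. ]
roll [ 280.3 -213.1   45. ]
spray [ 640.9 -264.8  100. ]
len 294.55391132830846 yaw of y axis 91.09187104284614
O from fence [507.9427253   32.02385721] O from pin [512.95966261  35.23992119]
[-21.4 112.9]
[-21.1  56.8]
[-21.  -64.5]
[ -33.3 -119.8]
handle r 323.6139295851466 ang from y 26.111319904635696
```

{"fn": "play_rows", "kwargs": {"series": [[15,18,0,0,0,0.7],[15,18,0,0,0,0.7],[15,18,0,0,0,0.7],[15,18,0,0,0,0.7],[15,18,0,0,0,0.7],[15,18,0,0,0,0.7],[15,18,0,0,0,0.7],[15,18,0,0,0,0.7],[15,18,0,0,0,0.7],[15,18,0,0,0,0.7],[15,18,0,0,0,0.7],[15,18,0,0,0,0.7],[15,18,0,0,0,0.7],[15,18,0,0,0,0.7],[15,18,0,0,0,0.7],[15,18,0,0,0,0.7],[15,18,0,0,0,0.7],[15,18,0,0,0,0.7],[0,0,0,0,0,0.1],[0,0,0,0,0,0]], "gripper": 1}}

```text
clock: 1.77
position: [426.6, -280.3, 255.9]
ee_rot: [0.712, -0.702, -0.0, 0.0]
contact_force: [-1.0, -0.4, -0.3]
gripper_width: 85.4
grasp_force: 0.0
```

```bash
cat >> h.py <<'E'
def st():
    s=read_state(); R=Rotation.from_quat(s['ee_rot']).as_matrix(); y=R[:,1]
    print('t',s['clock'],'pos',np.round(s['position'],1),'yaw_y',round(np.degrees(np.arctan2(y[1],y[0])),1),'z',np.round(R[:,2],3),'F',np.round(s['contact_force'],1),'w',round(s['gripper_width'],1),'g',round(s['grasp_force'],1),'j',np.round(s['joints'],2)); return s
E
python3 - <<'E'
from h import *
st(); d=snap('wrist','w1.png'); print(d['eye'],d['fx'],w2px(d,(427,-279,60)))
for c,a in lids(d,(0,0,640,400)): print(np.round(c,1),a,np.round(px2w(d,*c,60),1))
E
```

```text
t 1.7667 pos [ 426.6 -280.3  255.9] yaw_y -179.2 z [-0.001  0.    -1.   ] F [-1.  -0.4 -0.3] w 85.4 g 0.0 j [-0.26  0.19 -0.27 -0.   -1.11  0.28]
[ 427.31985005 -363.44585536  373.48674534] 344.6248575116566 (np.float64(311.39457622097024), np.float64(176.78626242843836))
[311.4 177.5] 2210 [ 427.  -278.3   60. ]
[451.5 233.9] 3360 [ 286.7 -222.2   60. ]
[608.1 334. ] 1907 [  95.  -103.1   60. ]
[259.  341.9] 1167 [483.2 -87.3  60. ]
[247.4 376.6] 601 [498.4 -37.2  60. ]
```

View pics/w1.png

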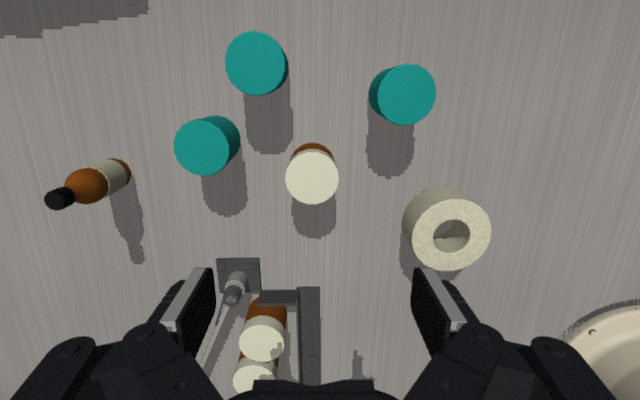

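The wrist view shows the odd jar's lid at (311,177), giving (427,-278.3). That agrees with the top camera to within 1 mm. The roll at (451,234) and the turquoise jars are clear of the fingers, so I'm descending.

{"fn": "play_rows", "kwargs": {"series": [[0,2,-16,0,0,0],[0,0,-20,0,0,0],[0,0,-20,0,0,0],[0,0,-20,0,0,0],[0,0,-20,0,0,0],[0,0,-20,0,0,0],[0,0,-20,0,0,0],[0,0,-20,0,0,0],[0,0,-15,0,0,0],[0,0,-13,0,0,0],[0,0,-12,0,0,0],[0,0,0,0,0,0],[0,0,0,0,0,0]], "gripper": 1}}

```text
clock: 2.9
position: [425.5, -279.7, 59.9]
ee_rot: [0.711, -0.703, -0.001, 0.0]
contact_force: [0.9, -0.4, 0.2]
gripper_width: 85.4
grasp_force: 0.0
```

{"fn": "play_rows", "kwargs": {"series": [[0,0,0,0,0,0],[0,0,0,0,0,0],[0,0,0,0,0,0],[0,0,0,0,0,0],[0,0,0,0,0,0],[0,0,0,0,0,0],[0,0,0,0,0,0],[0,0,0,0,0,0],[0,0,0,0,0,0],[0,0,0,0,0,0]], "gripper": 0.4}}

```text
clock: 3.73
position: [427.1, -279.5, 61.6]
ee_rot: [0.712, -0.703, 0.001, -0.0]
contact_force: [-0.8, -0.2, 5.8]
gripper_width: 49.5
grasp_force: 61.6
```

{"fn": "play_rows", "kwargs": {"series": [[0,0,5,0,0,0],[0,0,10,0,0,0],[0,0,15,0,0,0],[0,0,15,0,0,0],[0,0,15,0,0,0],[0,0,15,0,0,0],[0,0,15,0,0,0],[0,0,10,0,0,0],[2,12,0,0,0,0],[2,12,0,0,0,0],[2,12,0,0,0,0],[2,12,0,0,0,0],[2,12,0,0,0,0],[2,12,0,0,0,0],[2,12,0,0,0,0],[2,12,0,0,0,0],[2,12,0,0,0,0],[0,0,0,0,0,0],[0,0,0,0,0,0]]}}

```text
clock: 5.32
position: [444.2, -170.7, 160.5]
ee_rot: [0.712, -0.702, -0.0, -0.0]
contact_force: [-0.1, -0.2, -1.5]
gripper_width: 50.0
grasp_force: 62.5
```

Run:
```python
from h import *
st(); d=snap('wrist','w2.png'); print(d['eye'])
for c,a in lids(d,(0,0,640,400)): print(np.round(c,1),a,np.round(px2w(d,*c,60),1))
```

```text
t 5.3167 pos [ 444.2 -170.7  160.5] yaw_y -179.2 z [-0.  0. -1.] F [-0.1 -0.2 -1.5] w 50.0 g 62.5 j [-0.02  0.23 -0.48 -0.   -0.85  0.04]
[ 444.76381743 -253.85115074  278.13236546]
[554.8 143.3] 8380 [ 290.8 -219.2   60. ]
[311.7 299.9] 10462 [ 443.3 -100.7   60. ]
[254.4 354.8] 187 [488.  -49.2  60. ]
```

View pics/w2.png

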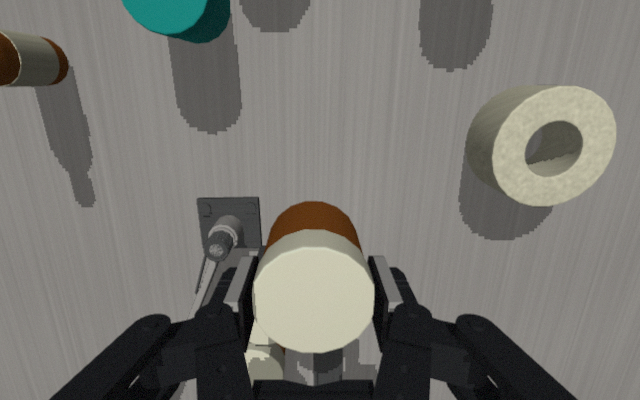

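The jar is held upright with its lid at (313,291). The pin nut shows at (218,247), which gives a second fix on the jig.

Run:
```python
from h import *
d=load('w2.png'); print(px2w(d,218,247,50), px2w(d,313,291,160.5), px2w(d,262,249,28))
```

```text
[ 512.6257068  -138.29297516   50.        ] [ 443.53667083 -175.40541169  160.5       ] [ 483.83095566 -125.84228792   28.        ]
```

{"fn": "play_rows", "kwargs": {"series": [[2,10,0,0,0,0],[2,13,0,0,0,0],[3,15,0,0,0,0],[3,15,0,0,0,0],[3,15,0,0,0,0],[3,15,0,0,0,0],[3,15,0,0,0,0],[3,15,0,0,0,0],[3,15,0,0,0,0],[3,15,0,0,0,0],[3,15,0,0,0,0],[3,15,-6,0,0,0],[2,13,-10,0,0,0],[1,10,-10,0,0,0],[0,6,-4,0,0,0],[0,0,0,0,0,0],[0,0,0,0,0,0],[0,0,0,0,0,0]]}}

```text
clock: 6.87
position: [481.4, 30.5, 130.6]
ee_rot: [0.711, -0.703, 0.0, -0.0]
contact_force: [0.4, 0.3, -1.2]
gripper_width: 49.6
grasp_force: 62.4
```

Run:
```python
from h import *
st(); w=snap('wrist','w3.png'); s=snap('scene','s3.png')
a=cv2.cvtColor(w['image'],cv2.COLOR_RGB2BGR)[150:]
b=cv2.resize(cv2.cvtColor(s['image'],cv2.COLOR_RGB2BGR)[140:300,240:450],None,fx=3,fy=3,interpolation=cv2.INTER_CUBIC)[:350]
b=cv2.resize(cv2.cvtColor(s['image'],cv2.COLOR_RGB2BGR)[110:290,200:488],None,fx=640/288,fy=640/288)[:350]
cv2.imwrite('pics/ws3.png',np.vstack([a,b])[:600])
print(w['eye'],w2px(s,(481,31,0)))
```

```text
t 6.8667 pos [481.4  30.5 130.6] yaw_y -179.3 z [ 0. -0. -1.] F [ 0.4  0.3 -1.2] w 49.6 g 62.4 j [ 0.4   0.28 -0.51  0.   -0.78 -0.39]
[481.78292562 -52.59921173 248.20101342] (np.float64(324.45817611076353), np.float64(228.05470708807303))
```

View pics/ws3.png

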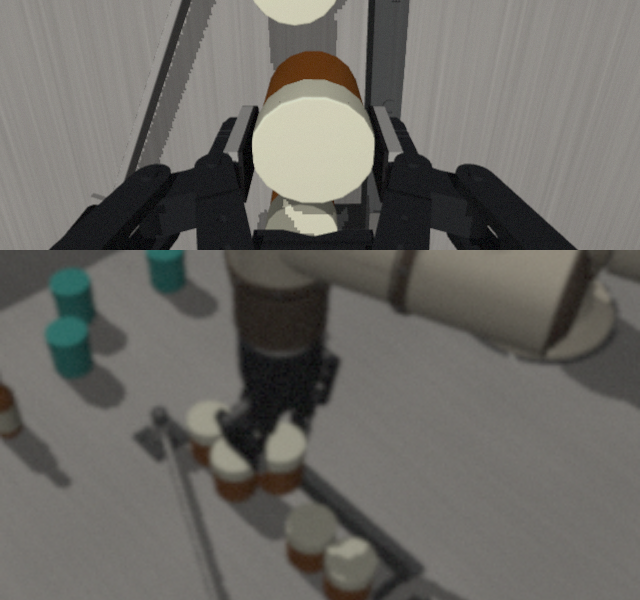

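In the picture the jar hovers over the gap. The near neighbour's lid edge is at (294,174), the fence edge at u about 367, and the far neighbour's lid is below at (302,~360).

Run:
```python
from h import *
d=load('w3.png'); print('fence',px2w(d,366,200,28),px2w(d,369,160,28),'nbr -y edge',px2w(d,294,175,60),'jar lid top ctr',px2w(d,313,298,130.6),'nbr +y near edge?',px2w(d,302,352,60))
```

```text
fence [444.88099684  22.34421463  28.        ] [444.6426467   -5.12544588  28.        ] nbr -y edge [491.72207904  -2.92301054  60.        ] jar lid top ctr [480.67287467  29.04359346 130.6       ] nbr +y near edge? [486.94569487 121.12421284  60.        ]
```

{"fn": "play_rows", "kwargs": {"series": [[0,1,-5,0,0,0],[0,0,-6,0,0,0],[0,0,-6,0,0,0],[0,0,-6,0,0,0],[0,0,-6,0,0,0],[0,0,-6,0,0,0],[0,0,-6,0,0,0],[0,0,-6,0,0,0],[0,0,-5,0,0,0],[0,0,-5,0,0,0],[0,0,-4,0,0,0],[0,0,-2,0,0,0],[0,0,-2,0,0,0],[0,0,0,0,0,0],[0,0,0,0,0,0]]}}

```text
clock: 8.22
position: [481.4, 31.9, 65.4]
ee_rot: [0.711, -0.703, 0.0, -0.0]
contact_force: [-0.2, -0.2, -1.3]
gripper_width: 49.5
grasp_force: 62.4
```

{"fn": "play_rows", "kwargs": {"series": [[0,0,-1,0,0,0],[0,0,-1,0,0,0],[0,0,-1,0,0,0],[0,0,-1,0,0,0],[0,0,0,0,0,0],[0,0,0,0,0,0]]}}

```text
clock: 8.72
position: [481.4, 31.9, 61.6]
ee_rot: [0.711, -0.703, 0.0, -0.0]
contact_force: [-1.6, -0.1, 3.1]
gripper_width: 49.5
grasp_force: 62.7
```

{"fn": "play_rows", "kwargs": {"series": [[0,0,0,0,0,0],[0,0,0,0,0,0],[0,0,0,0,0,0],[0,0,0,0,0,0],[0,0,0,0,0,0]], "gripper": 0.76}}

```text
clock: 9.13
position: [481.4, 31.9, 61.3]
ee_rot: [0.711, -0.703, 0.0, 0.0]
contact_force: [0.2, 0.4, 0.2]
gripper_width: 64.8
grasp_force: 0.0
```

{"fn": "play_rows", "kwargs": {"series": [[0,0,6,0,0,0],[0,0,10,0,0,0],[0,0,15,0,0,0],[0,0,15,0,0,0],[0,0,20,0,0,0],[0,0,20,0,0,0],[0,0,20,0,0,0],[0,0,20,0,0,0],[10,10,0,0,0,0],[20,10,0,0,0,0],[20,10,0,0,0,0],[20,10,0,0,0,0],[20,10,0,0,0,0],[20,10,0,0,0,0],[20,10,0,0,0,0],[20,10,0,0,0,0],[20,10,0,0,0,0],[20,10,0,0,0,0],[0,0,0,0,0,0],[0,0,0,0,0,0]], "gripper": 0.76}}

```text
clock: 10.8
position: [671.6, 132.4, 185.8]
ee_rot: [0.711, -0.703, -0.0, 0.001]
contact_force: [0.4, -0.5, -0.3]
gripper_width: 64.8
grasp_force: 0.0
```

Run:
```python
from h import *
st(); w=snap('wrist','w4.png'); t=snap('top','t4.png')
for c,a in lids(t,(225,150,480,300)): print(np.round(c,1),a,np.round(px2w(t,*c,60),1))
a=cv2.cvtColor(w['image'],cv2.COLOR_RGB2BGR)
b=cv2.resize(cv2.cvtColor(t['image'],cv2.COLOR_RGB2BGR)[110:230,220:390],None,fx=2.2,fy=2.2)
b=cv2.copyMakeBorder(b,0,0,0,640-b.shape[1],cv2.BORDER_CONSTANT)
cv2.imwrite('pics/wt4.png',np.vstack([a,b])[:600])
print(w2px(w,(653,158,100)))
```

```text
t 10.8 pos [671.6 132.4 185.8] yaw_y -179.3 z [-0.002 -0.001 -1.   ] F [ 0.4 -0.5 -0.3] w 64.8 g 0.0 j [ 0.43  0.54  0.07 -0.   -1.11 -0.42]
[338.6 190.4] 265 [492.5 -29.6  60. ]
[274.4 190.5] 264 [489.1 147.8  60. ]
[294.6 190.4] 263 [490.4  91.7  60. ]
[315.7 194.1] 256 [481.2  33.3  60. ]
[358.7 194.7] 256 [481.7 -85.2  60. ]
[227.2 258.6] 77 [300.9 270.6  60. ]
[405.2 269.9] 525 [ 281.4 -211.3   60. ]
[229.1 287.1] 184 [225.1 261.8  60. ]
(np.float64(339.087178308215), np.float64(256.2410892486769))
```

View pics/wt4.png

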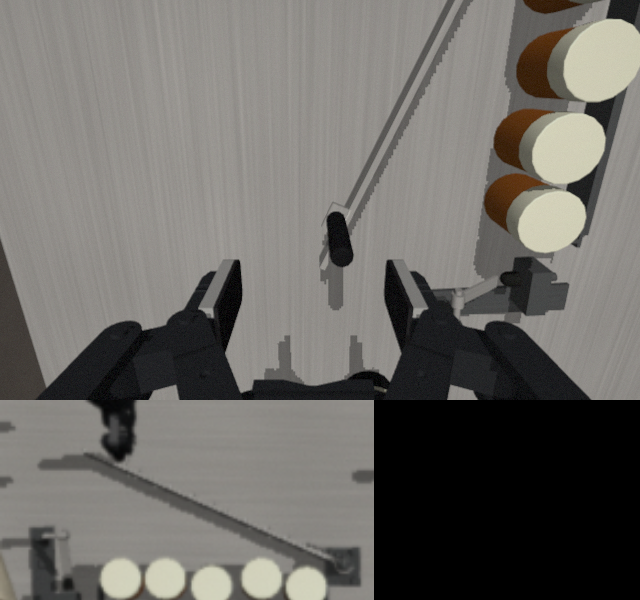

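The odd jar now stands in the gap, lid at (481.2, 33.3). The handle top at (341,255) agrees with the prediction of (339,256). Next I'll work out the push path, with the fingers shut and their narrow side against the stud.

```bash
cat >> h.py <<'E'
O=np.array([510,32.]);th=np.radians(91.1);y0=np.array([np.cos(th),np.sin(th)]);x0=np.array([y0[1],-y0[0]]);pin=O-170*y0
def tcp(adeg,off):
    a=np.radians(adeg);n=x0*np.cos(a)-y0*np.sin(a);dr=y0*np.cos(a)+x0*np.sin(a)
    return pin+325*dr+(10+off)*n
def aof(off):
    s=read_state();p=s['position'][:2]-pin; a=np.degrees(np.arctan2(p@x0,p@y0)-np.arcsin((10+off)/np.linalg.norm(p)));
    an=np.radians(a);n=x0*np.cos(an)-y0*np.sin(an);print('a',round(a,2),'r',round(np.linalg.norm(p),1),'Fn',round(s['contact_force'][:2]@n,1))
E
python3 - <<'E'
from h import *
d=load('w4.png');print(px2w(d,341,255,100))
print(tcp(24.5,0),tcp(24.5,50),tcp(24.5,24))
p=tcp(24.5,19)
for a in range(24,-5,-2):
    q=tcp(a,19);print(a,np.round(q,1),np.round(q-p,1));p=q
E
```

```text
[651.77170414 157.06885067 100.        ]
[651.51417592 156.33010338] [697.40190721 136.47270885] [673.54028694 146.79855401]
24 [666.4 150.1] [-2.5  1.3]
22 [656.3 155.3] [-10.1   5.2]
20 [646.  160.1] [-10.3   4.8]
18 [635.5 164.6] [-10.5   4.4]
16 [624.9 168.6] [-10.6   4.1]
14 [614.1 172.4] [-10.8   3.7]
12 [603.2 175.7] [-10.9   3.3]
10 [592.2 178.6] [-11.    2.9]
8 [581.1 181.2] [-11.1   2.6]
6 [569.9 183.4] [-11.2   2.2]
4 [558.7 185.1] [-11.2   1.8]
2 [547.4 186.5] [-11.3   1.4]
0 [536.  187.5] [-11.3   1. ]
-2 [524.6 188.1] [-11.4   0.6]
-4 [513.3 188.3] [-11.4   0.2]
```

{"fn": "play_rows", "kwargs": {"series": [[13,2,0,0,0,0.8],[13,2,0,0,0,0.8],[0,0,0,0,0,0.8],[0,0,0,0,0,0.8],[0,0,0,0,0,0.8],[0,0,0,0,0,0.8],[0,0,0,0,0,0.8],[0,0,-10,0,0,0.8],[0,0,-15,0,0,0.8],[0,0,-15,0,0,0.8],[0,0,-15,0,0,0.8],[0,0,-15,0,0,0.8],[0,0,-15,0,0,0.8],[0,0,-15,0,0,0.6],[0,0,-6,0,0,0],[0,0,0,0,0,0],[0,0,0,0,0,0],[0,0,0,0,0,0]], "gripper": 0}}

```text
clock: 12.4
position: [697.9, 136.0, 82.8]
ee_rot: [0.979, -0.202, 0.001, -0.0]
contact_force: [-0.5, 0.6, -0.2]
gripper_width: -0.0
grasp_force: 0.0
```

Run:
```python
from h import *
st(); aof(19)
```

```text
t 12.4 pos [697.9 136.   82.8] yaw_y -113.4 z [ 0.002  0.001 -1.   ] F [-0.5  0.6 -0.2] w -0.0 g 0.0 j [ 0.42  0.67  0.04  0.   -0.94  0.74]
a 30.04 r 330.4 Fn -0.7
```

{"fn": "play_rows", "kwargs": {"series": [[-4,1.7,0,0,0,0],[-4,1.7,0,0,0,0],[-4,1.7,0,0,0,0],[-4,1.7,0,0,0,0],[-3,1.3,0,0,0,0],[-2,0.9,0,0,0,0],[-2,0.9,0,0,0,0],[-2,0.9,0,0,0,0],[-2,0.9,0,0,0,0],[-2,0.9,0,0,0,0.06],[-2,0.9,0,0,0,0.06],[-2,0.9,0,0,0,0.06]], "gripper": 0}}

```text
clock: 13.4
position: [664.4, 150.5, 81.4]
ee_rot: [0.981, -0.193, 0.0, -0.0]
contact_force: [0.6, 0.1, 0.5]
gripper_width: -0.1
grasp_force: 0.0
```

Run:
```python
from h import *
st(); aof(19)
```

```text
t 13.4 pos [664.4 150.5  81.4] yaw_y -112.2 z [ 0.001  0.    -1.   ] F [0.6 0.1 0.5] w -0.1 g 0.0 j [ 0.46  0.63 -0.04  0.   -0.9   0.72]
a 23.65 r 325.6 Fn 0.5
```

{"fn": "play_rows", "kwargs": {"series": [[-2.5,1.3,0,0,0,0.09],[-2.5,1.3,0,0,0,0.09],[-2.5,1.3,0,0,0,0.09],[-2.5,1.3,0,0,0,0.09],[-2.5,1.2,0,0,0,0.09],[-2.5,1.2,0,0,0,0.09]]}}

```text
clock: 13.9
position: [649.1, 158.0, 81.4]
ee_rot: [0.986, -0.165, 0.0, -0.0]
contact_force: [1.1, -0.9, 0.7]
gripper_width: 0.1
grasp_force: 0.0
```

Run:
```python
from h import *
st(); aof(19)
```

```text
t 13.9 pos [649.1 158.   81.4] yaw_y -108.9 z [ 0. -0. -1.] F [ 1.1 -0.9  0.7] w 0.1 g 0.0 j [ 0.48  0.61 -0.08  0.   -0.88  0.76]
a 20.65 r 325.7 Fn 1.4
```

{"fn": "play_rows", "kwargs": {"series": [[-2.6,1.2,0,0,0,0.09],[-2.6,1.2,0,0,0,0.09],[-2.6,1.2,0,0,0,0.09],[-2.6,1.2,0,0,0,0.09],[-2.6,1.1,0,0,0,0.09],[-2.6,1.1,0,0,0,0.09],[-2.6,1.1,0,0,0,0.09],[-2.6,1.1,0,0,0,0.09]]}}

```text
clock: 14.57
position: [628.4, 167.2, 81.4]
ee_rot: [0.992, -0.127, 0.0, -0.0]
contact_force: [2.6, -0.1, 0.5]
gripper_width: -0.1
grasp_force: 0.0
```

Run:
```python
from h import *
st(); aof(19)
d=snap('wrist','w5.png'); s=snap('scene','s5.png')
a=cv2.cvtColor(d['image'],cv2.COLOR_RGB2BGR)[150:]
b=cv2.resize(cv2.cvtColor(s['image'],cv2.COLOR_RGB2BGR)[180:340,220:470],None,fx=2.1,fy=2.1)
b=cv2.copyMakeBorder(b,0,0,0,640-b.shape[1],cv2.BORDER_CONSTANT)
cv2.imwrite('pics/ws5.png',np.vstack([a,b])[:600])
```

```text
t 14.5667 pos [628.4 167.2  81.4] yaw_y -104.6 z [ 0.  0. -1.] F [ 2.6 -0.1  0.5] w -0.1 g 0.0 j [ 0.51  0.59 -0.13  0.   -0.85  0.81]
a 16.66 r 326.1 Fn 2.5
```

View pics/ws5.png

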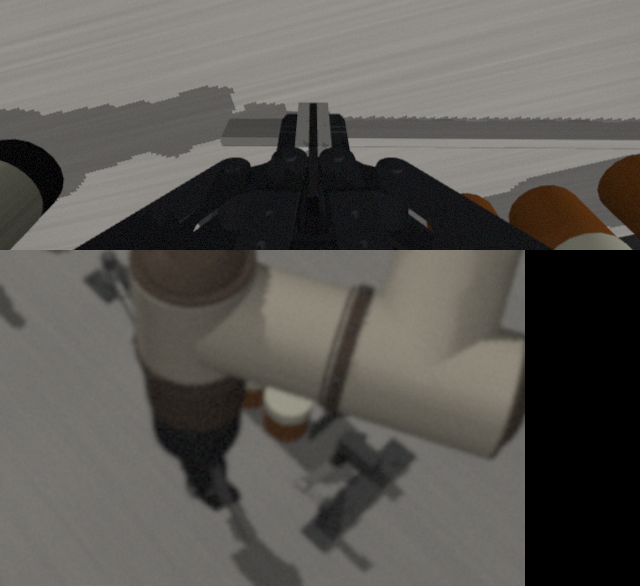

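The shut fingers are at the stud near (313,255) in the wrist view, the strip lies square to them, and the force of 2.5 N shows contact. I'm following the arc.

{"fn": "play_rows", "kwargs": {"series": [[-2.7,1,0,0,0,0.085],[-2.7,1,0,0,0,0.085],[-2.7,1,0,0,0,0.085],[-2.7,1,0,0,0,0.085],[-2.7,0.9,0,0,0,0.085],[-2.7,0.9,0,0,0,0.085],[-2.7,0.9,0,0,0,0.085],[-2.7,0.9,0,0,0,0.085],[-2.7,0.8,0,0,0,0.085],[-2.7,0.8,0,0,0,0.085],[-2.7,0.8,0,0,0,0.085],[-2.7,0.8,0,0,0,0.085]]}}

```text
clock: 15.67
position: [595.9, 177.9, 81.3]
ee_rot: [0.997, -0.074, 0.0, 0.0]
contact_force: [2.2, -1.0, 0.5]
gripper_width: -0.1
grasp_force: 0.0
```

Run:
```python
from h import *
st(); aof(19)
```

```text
t 15.6667 pos [595.9 177.9  81.3] yaw_y -98.5 z [ 0. -0. -1.] F [ 2.2 -1.   0.5] w -0.1 g 0.0 j [ 0.55  0.55 -0.21  0.   -0.82  0.87]
a 10.66 r 326.5 Fn 2.3
```

{"fn": "play_rows", "kwargs": {"series": [[-2,0.6,0,0,0,0.06],[-2,0.6,0,0,0,0.06],[-2,0.6,0,0,0,0.06],[-2,0.5,0,0,0,0.06],[-2,0.5,0,0,0,0.06],[-2,0.5,0,0,0,0.06],[-2,0.5,0,0,0,0.06],[-2,0.5,0,0,0,0.06],[-2,0.5,0,0,0,0.06],[-2,0.5,0,0,0,0.06]]}}

```text
clock: 16.5
position: [576.0, 183.3, 81.3]
ee_rot: [0.999, -0.043, 0.0, -0.0]
contact_force: [3.1, -1.5, -0.5]
gripper_width: -0.3
grasp_force: 0.0
```

Run:
```python
from h import *
st(); aof(19)
```

```text
t 16.5 pos [576.  183.3  81.3] yaw_y -94.9 z [ 0.  0. -1.] F [ 3.1 -1.5 -0.5] w -0.3 g 0.0 j [ 0.58  0.52 -0.25  0.   -0.79  0.91]
a 7.07 r 327.3 Fn 3.3
```

{"fn": "play_rows", "kwargs": {"series": [[-1.5,0.3,0,0,0,0.045],[-1.5,0.3,0,0,0,0.045],[-1.5,0.3,0,0,0,0.045],[-1.5,0.3,0,0,0,0.045],[-1.5,0.3,0,0,0,0.045],[-1.5,0.2,0,0,0,0.045],[-1.5,0.2,0,0,0,0.045],[-1.5,0.2,0,0,0,0.045]]}}

```text
clock: 17.17
position: [564.1, 185.4, 81.3]
ee_rot: [1.0, -0.024, 0.0, -0.0]
contact_force: [3.5, -0.3, -1.9]
gripper_width: 0.2
grasp_force: 0.0
```

{"fn": "play_rows", "kwargs": {"series": [[-1.5,0.2,0,0,0,0.045],[-1.5,0.2,0,0,0,0.045],[-1.5,0.2,0,0,0,0.045],[-1.5,0.2,0,0,0,0.045],[-1.5,0.2,0,0,0,0.045],[-1.5,0.2,0,0,0,0.045]]}}

```text
clock: 17.67
position: [555.1, 186.6, 81.3]
ee_rot: [1.0, -0.01, 0.0, -0.0]
contact_force: [3.7, -0.5, -1.4]
gripper_width: -0.0
grasp_force: 0.0
```

{"fn": "play_rows", "kwargs": {"series": [[-1,0.1,0,0,0,0.03],[-1,0.1,0,0,0,0.03],[-1,0.1,0,0,0,0.03],[-1,0.1,0,0,0,0.03],[-1,0.1,0,0,0,0.03],[-1,0.1,0,0,0,0.03]]}}

```text
clock: 18.17
position: [549.3, 187.2, 81.4]
ee_rot: [1.0, -0.001, 0.0, -0.0]
contact_force: [3.6, 0.3, -1.7]
gripper_width: -0.1
grasp_force: 0.0
```

{"fn": "play_rows", "kwargs": {"series": [[-1,0.1,0,0,0,0.03],[-1,0.1,0,0,0,0.03],[-1,0.1,0,0,0,0.03],[-1,0.1,0,0,0,0.03],[-1,0.1,0,0,0,0.03]]}}

```text
clock: 18.58
position: [546.6, 188.8, 82.1]
ee_rot: [1.0, 0.008, 0.003, -0.001]
contact_force: [11.9, -0.2, -4.1]
gripper_width: -0.1
grasp_force: 0.2
```

{"fn": "play_rows", "kwargs": {"series": [[-0.5,0,0,0,0,0.015],[-0.5,0,0,0,0,0.015],[0,0,0,0,0,0],[0,0,0,0,0,0]]}}

```text
clock: 18.92
position: [546.3, 189.0, 82.2]
ee_rot: [1.0, 0.009, 0.004, -0.002]
contact_force: [10.5, 1.0, -3.9]
gripper_width: 0.2
grasp_force: 1.2
```

Run:
```python
from h import *
s=st(); aof(19); print(s['wrist_torque'])
d=snap('wrist','w6.png'); t=snap('top','t6.png'); s=snap('scene','s6.png')
a=cv2.cvtColor(d['image'],cv2.COLOR_RGB2BGR)[120:]
b=cv2.resize(cv2.cvtColor(t['image'],cv2.COLOR_RGB2BGR)[120:225,225:385],None,fx=2,fy=2)
c=cv2.resize(cv2.cvtColor(s['image'],cv2.COLOR_RGB2BGR)[190:330,280:440],None,fx=2,fy=2)
h=300;b=cv2.copyMakeBorder(b,0,h-b.shape[0],0,0,cv2.BORDER_CONSTANT);c=cv2.copyMakeBorder(c,0,h-c.shape[0],0,0,cv2.BORDER_CONSTANT)
cv2.imwrite('pics/all6.png',np.vstack([a,np.hstack([b,c])]))
```

```text
t 18.9167 pos [546.3 189.   82.2] yaw_y -88.9 z [ 0.007  0.003 -1.   ] F [10.5  1.  -3.9] w 0.2 g 1.2 j [ 0.61  0.48 -0.33  0.   -0.75  0.97]
a 1.81 r 328.7 Fn 10.5
[ 0.19461783 -2.87871294 -0.03407363]
```

View pics/all6.png

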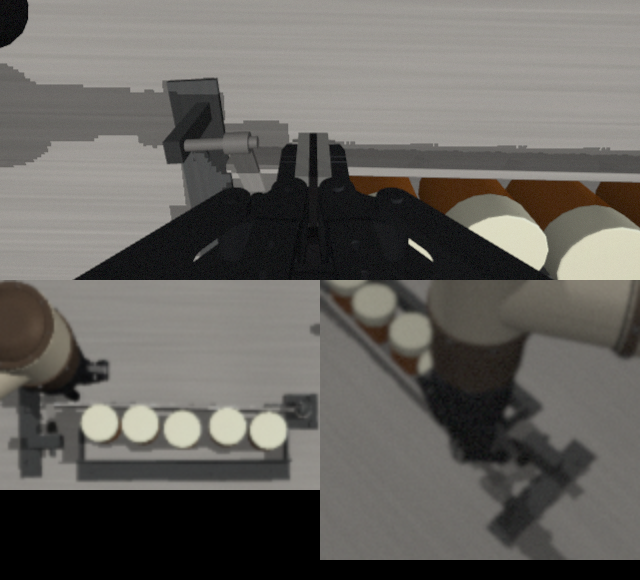

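The gate now lies nearly parallel to the fence with all five jars in the row. The catch shaft at (225,262) and post are clear of the fingers. The 10.5 N fits the leaf, so I'll carry on in small steps.

{"fn": "play_rows", "kwargs": {"series": [[-0.7,0,0,0,0,0],[-0.7,0,0,0,0,0],[0,0,0,0,0,0]]}}

```text
clock: 19.32
position: [545.5, 189.0, 82.7]
ee_rot: [1.0, 0.009, 0.004, -0.002]
contact_force: [11.7, 0.1, -2.1]
gripper_width: 0.1
grasp_force: 2.7
```

{"fn": "play_rows", "kwargs": {"series": [[-0.7,0,0,0,0,0],[-0.7,0,0,0,0,0],[0,0,0,0,0,0]]}}

```text
clock: 19.57
position: [544.2, 189.1, 82.7]
ee_rot: [1.0, 0.009, 0.004, -0.002]
contact_force: [12.2, -0.6, -2.7]
gripper_width: -0.1
grasp_force: 2.9
```

{"fn": "play_rows", "kwargs": {"series": [[-0.7,0,0,0,0,0.02],[-0.7,0,0,0,0,0.02],[-0.7,0,0,0,0,0.02],[-0.7,0,0,0,0,0.02]]}}

```text
clock: 19.9
position: [541.8, 189.3, 82.8]
ee_rot: [1.0, 0.014, 0.005, -0.002]
contact_force: [13.3, -0.1, -3.2]
gripper_width: 0.0
grasp_force: 3.2
```

{"fn": "play_rows", "kwargs": {"series": [[-0.7,0,0,0,0,0.02],[-0.7,0,0,0,0,0.02],[-0.7,0,0,0,0,0.02],[-0.7,0,0,0,0,0.02]]}}

```text
clock: 20.23
position: [539.0, 189.5, 82.8]
ee_rot: [1.0, 0.018, 0.005, -0.002]
contact_force: [12.9, 0.4, -4.0]
gripper_width: 0.5
grasp_force: 3.2
```

{"fn": "play_rows", "kwargs": {"series": [[-0.7,0,0,0,0,0.02],[-0.7,0,0,0,0,0.02],[-0.7,0,0,0,0,0.02],[-0.7,0,0,0,0,0.02]]}}

```text
clock: 20.57
position: [536.3, 189.7, 82.8]
ee_rot: [1.0, 0.022, 0.005, -0.002]
contact_force: [12.2, 1.2, -3.9]
gripper_width: 0.3
grasp_force: 3.3
```

{"fn": "play_rows", "kwargs": {"series": [[-0.6,0,0,0,0,0.02],[-0.6,0,0,0,0,0.02],[-0.6,0,0,0,0,0.02]]}}

```text
clock: 20.82
position: [534.7, 189.8, 82.8]
ee_rot: [1.0, 0.025, 0.005, -0.002]
contact_force: [12.9, 1.9, -4.2]
gripper_width: 0.2
grasp_force: 3.4
```

{"fn": "play_rows", "kwargs": {"series": [[-0.6,0,0,0,0,0],[-0.6,0,0,0,0,0],[-0.6,0,0,0,0,0]]}}

```text
clock: 21.07
position: [532.9, 189.8, 82.8]
ee_rot: [1.0, 0.025, 0.005, -0.002]
contact_force: [13.2, 1.9, -4.6]
gripper_width: -0.1
grasp_force: 3.4
```

{"fn": "play_rows", "kwargs": {"series": [[-0.6,0,0,0,0,0],[-0.6,0,0,0,0,0],[-0.6,0,0,0,0,0]]}}

```text
clock: 21.32
position: [531.1, 189.9, 82.8]
ee_rot: [1.0, 0.025, 0.005, -0.002]
contact_force: [12.8, 1.5, -3.9]
gripper_width: 0.2
grasp_force: 3.4
```

{"fn": "play_rows", "kwargs": {"series": [[-0.6,0,0,0,0,0],[-0.6,0,0,0,0,0],[-0.6,0,0,0,0,0]]}}

```text
clock: 21.57
position: [529.3, 189.9, 82.8]
ee_rot: [1.0, 0.025, 0.005, -0.002]
contact_force: [13.5, 1.3, -3.3]
gripper_width: -0.4
grasp_force: 3.3
```

{"fn": "play_rows", "kwargs": {"series": [[-0.6,0,0,0,0,0],[-0.6,0,0,0,0,0],[-0.6,0,0,0,0,0]]}}

```text
clock: 21.82
position: [527.0, 189.9, 82.8]
ee_rot: [1.0, 0.025, 0.005, -0.002]
contact_force: [10.7, 2.2, -2.6]
gripper_width: 0.0
grasp_force: 2.6
```

{"fn": "play_rows", "kwargs": {"series": [[-0.5,0,0,0,0,0],[-0.5,0,0,0,0,0],[-0.5,0,0,0,0,0]]}}

```text
clock: 22.07
position: [525.6, 189.9, 82.9]
ee_rot: [1.0, 0.025, 0.005, -0.002]
contact_force: [13.2, 1.2, -3.5]
gripper_width: 0.1
grasp_force: 3.2
```

{"fn": "play_rows", "kwargs": {"series": [[-0.5,0,0,0,0,0],[-0.5,0,0,0,0,0],[-0.5,0,0,0,0,0]]}}

```text
clock: 22.32
position: [524.9, 189.9, 82.9]
ee_rot: [1.0, 0.025, 0.006, -0.003]
contact_force: [14.4, -0.6, -4.8]
gripper_width: 0.2
grasp_force: 4.1
```

{"fn": "play_rows", "kwargs": {"series": [[-0.5,0,0,0,0,0],[-0.5,0,0,0,0,0],[0,0,0,0,0,0]]}}

```text
clock: 22.57
position: [524.4, 189.9, 82.9]
ee_rot: [1.0, 0.025, 0.006, -0.003]
contact_force: [16.2, -0.9, -5.5]
gripper_width: -0.0
grasp_force: 4.5
```

{"fn": "play_rows", "kwargs": {"series": [[-0.5,0,0,0,0,0],[0,0,0,0,0,0]]}}

```text
clock: 22.73
position: [524.1, 189.9, 82.9]
ee_rot: [1.0, 0.025, 0.006, -0.003]
contact_force: [17.5, -0.7, -6.9]
gripper_width: -0.4
grasp_force: 4.8
```

{"fn": "play_rows", "kwargs": {"series": [[-0.3,0,0,0,0,0],[0,0,0,0,0,0]]}}

```text
clock: 22.9
position: [524.0, 189.9, 82.9]
ee_rot: [1.0, 0.025, 0.007, -0.003]
contact_force: [17.4, -0.9, -6.5]
gripper_width: 0.2
grasp_force: 5.0
```

{"fn": "play_rows", "kwargs": {"series": [[-0.3,0,0,0,0,0],[0,0,0,0,0,0]]}}

```text
clock: 23.07
position: [523.9, 190.0, 82.9]
ee_rot: [1.0, 0.025, 0.007, -0.003]
contact_force: [18.3, -1.1, -8.0]
gripper_width: -0.1
grasp_force: 5.2
```

Run:
```python
from h import *
st(); aof(19)
d=snap('wrist','w7.png'); d6=load('w6.png')
c=lambda q:cv2.resize(cv2.cvtColor(q['image'],cv2.COLOR_RGB2BGR)[170:340,140:300],None,fx=2.4,fy=2.4,interpolation=cv2.INTER_CUBIC)
cv2.imwrite('pics/cmp7.png',np.hstack([c(d6),c(d)]))
```

```text
t 23.0667 pos [523.9 190.   82.9] yaw_y -87.1 z [ 0.013  0.006 -1.   ] F [18.3 -1.1 -8. ] w -0.1 g 5.2 j [ 0.64  0.45 -0.39  0.   -0.72  0.98]
a -2.12 r 328.1 Fn 18.2
```

View pics/cmp7.png

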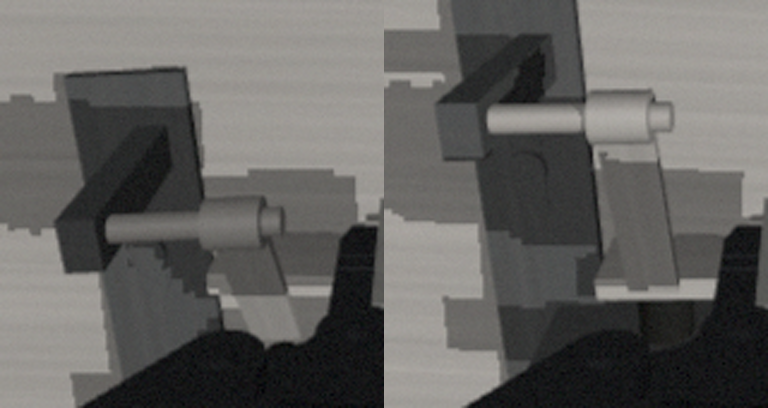

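In the right half the leaf tip reaches just to the strip's bright top edge, at (640,288). It's either about to drop or has just dropped, so one more small nudge and then I'll test by easing off.

{"fn": "play_rows", "kwargs": {"series": [[-0.3,0,0,0,0,0],[0,0,0,0,0,0]]}}

```text
clock: 23.28
position: [523.7, 189.9, 82.9]
ee_rot: [1.0, 0.025, 0.007, -0.003]
contact_force: [19.6, -1.2, -6.5]
gripper_width: 0.3
grasp_force: 5.4
```

Now I'll ease off and see whether the gate follows.

{"fn": "play_rows", "kwargs": {"series": [[1,0,0,0,0,0],[1,0,0,0,0,0],[1,0,0,0,0,0],[0,0,0,0,0,0],[0,0,0,0,0,0]]}}

```text
clock: 23.7
position: [524.2, 189.8, 82.8]
ee_rot: [1.0, 0.025, 0.004, -0.002]
contact_force: [10.4, 3.4, -2.1]
gripper_width: 0.1
grasp_force: 2.3
```

{"fn": "play_rows", "kwargs": {"series": [[1,0,0,0,0,0],[1,0,0,0,0,0],[1,0,0,0,0,0],[0,0,0,0,0,0],[0,0,0,0,0,0]]}}

```text
clock: 24.12
position: [524.9, 188.2, 82.1]
ee_rot: [1.0, 0.025, 0.002, -0.001]
contact_force: [6.7, -0.3, 0.0]
gripper_width: -0.1
grasp_force: 0.0
```

{"fn": "play_rows", "kwargs": {"series": [[1,0,0,0,0,0],[1,0,0,0,0,0],[1,0,0,0,0,0],[0,0,0,0,0,0],[0,0,0,0,0,0]]}}

```text
clock: 24.53
position: [526.1, 187.2, 81.1]
ee_rot: [1.0, 0.024, -0.001, 0.0]
contact_force: [2.7, -0.2, 0.8]
gripper_width: -0.1
grasp_force: 0.0
```

{"fn": "play_rows", "kwargs": {"series": [[1,0,0,0,0,0],[1,0,0,0,0,0],[1,0,0,0,0,0],[0,0,0,0,0,0],[0,0,0,0,0,0]]}}

```text
clock: 24.95
position: [528.9, 187.2, 80.9]
ee_rot: [1.0, 0.024, -0.001, 0.0]
contact_force: [-0.2, 0.4, -0.1]
gripper_width: -0.1
grasp_force: 0.0
```

The force falls to zero and the gate doesn't follow, so it looks caught. I'm withdrawing and taking a last look.

{"fn": "play_rows", "kwargs": {"series": [[2,0,0,0,0,0],[3,0,0,0,0,0],[5,0,0,0,0,0],[10,0,0,0,0,0],[10,0,0,0,0,0],[10,0,10,0,0,0],[5,0,20,0,0,0],[0,0,25,0,0,0],[0,0,25,0,0,0],[0,-10,25,0,0,0],[0,-20,20,0,0,0],[0,-20,0,0,0,0],[0,-20,0,0,0,0],[0,0,0,0,0,0]]}}

```text
clock: 26.12
position: [575.1, 114.9, 207.0]
ee_rot: [1.0, 0.023, 0.0, -0.0]
contact_force: [-0.4, 0.4, 0.2]
gripper_width: -0.0
grasp_force: 0.0
```

Run:
```python
from h import *
st(); w=snap('wrist','w8.png'); t=snap('top','t8.png'); s=snap('scene','s8.png')
for c,a in lids(t,(225,150,480,300)): print(np.round(c,1),a,np.round(px2w(t,*c,60),1))
a=cv2.cvtColor(w['image'],cv2.COLOR_RGB2BGR)[100:]
b=cv2.resize(cv2.cvtColor(t['image'],cv2.COLOR_RGB2BGR)[120:225,225:385],None,fx=2,fy=2)
c=cv2.resize(cv2.cvtColor(s['image'],cv2.COLOR_RGB2BGR)[190:330,280:440],None,fx=2,fy=2)
h=300;b=cv2.copyMakeBorder(b,0,h-b.shape[0],0,0,cv2.BORDER_CONSTANT);c=cv2.copyMakeBorder(c,0,h-c.shape[0],0,0,cv2.BORDER_CONSTANT)
cv2.imwrite('pics/all8.png',np.vstack([a,np.hstack([b,c])]))
```

```text
t 26.1167 pos [575.1 114.9 207. ] yaw_y -87.4 z [ 0.  0. -1.] F [-0.4  0.4  0.2] w -0.0 g 0.0 j [ 0.47  0.36 -0.16  0.   -1.05  1.14]
[358.7 194.5] 262 [482.2 -85.1  60. ]
[294.7 197.1] 260 [471.9  91.   60. ]
[315.7 196.1] 265 [475.7  33.1  60. ]
[338.6 195.2] 264 [479.3 -29.7  60. ]
[274.4 197.8] 261 [468.9 147.   60. ]
[405.3 269.9] 519 [ 281.4 -211.5   60. ]
```

View pics/all8.png

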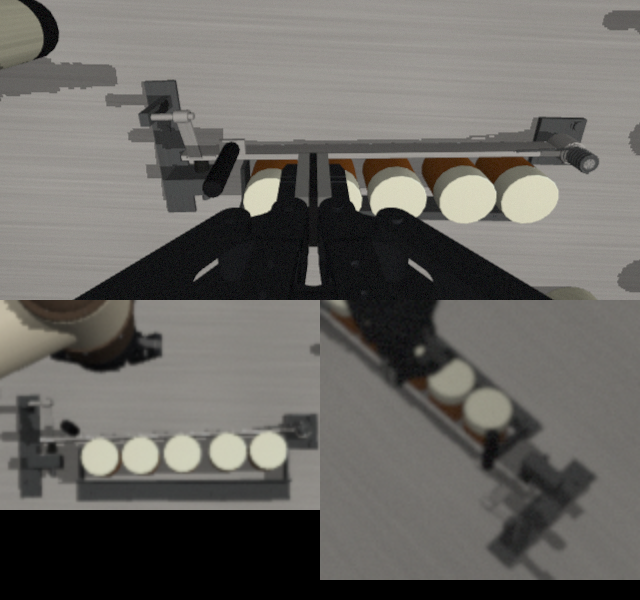

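The gate stays shut on its own. The strip lies along the row, the leaf at (190,240) ends on its outer face, and all five jars stand in the jig. Handing in.

```bash
python3 -c "
from bench import job_done
print(job_done())"
```

```text
the job is handed in; nothing more can be done
None
```

The odd jar stands in the gap and the gate stayed shut behind the leaf catch when I let go; the push read about 20 N at most (19.6 N along the push, nearer 21 N counting the vertical part), and the job was handed in at about 26 s.

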